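# Clip down the valve box cover crosswise

### The job

Close the grey valve box on the bench: swing its four steel clips inward over the edge of the cover and press each down by its lip until it snaps and stays down, going crosswise - after the first clip the one at the opposite corner, then the other two. Press gently, never with more than 25 N, and leave the ring, the jar and the wrench where they are.

Things in the scene. Friction and masses are not known exactly. Their poses are not given: they have to be found in the camera images.
- valve_box: closed grey steel box 220 x 160 mm (x by y), fixed to the bench, its aluminium cover in place, cover top 93 mm above the bench; origin at the centre of its underside, z up. Long sides along x; three black hose glands stick out 24 mm on the +x end. Two steel clips are hinged on each long side near the corners; nothing on the cover is higher than the clips.
- hinge_a (a point): hinge pin of clip a, at the +x +y corner of the box (opposite corner: clip c): 112 mm above the bench, 13 mm outside the long side. The pin runs along the box's x; the clip swings inward and down over the cover, with light friction (1 to 2 N at its lip), and stays where it is left.
- lip_a (a point): crest of the rolled lip on the free end of clip a, where to press: a round bead 9 mm thick and 26 mm long, 52 mm from the hinge pin, on the face that looks up when the clip is down. Snapped down, the crest lies 10 mm above the hinge pin's height, but up to 9 mm higher or lower, as the catches do not sit alike: only pressing tells.
- clip_a (a joint): angle of clip a, rad: 0 = snapped down (about level), larger = more open, at most 1.5. Below about 0.25 a nose under it rides on a sprung catch: the lip takes about 6 N downward; past about 0.08 it jumps home by itself and stays, and pressed farther it meets a stiff stop (several N per mm).
- hinge_b (a point): hinge pin of clip b, at the +x -y corner of the box (opposite corner: clip d): 112 mm above the bench, 13 mm outside the long side. The pin runs along the box's x; the clip swings inward and down over the cover, with light friction (1 to 2 N at its lip), and stays where it is left.
- lip_b (a point): crest of the rolled lip on the free end of clip b, where to press: a round bead 9 mm thick and 26 mm long, 52 mm from the hinge pin, on the face that looks up when the clip is down. Snapped down, the crest lies 10 mm above the hinge pin's height, but up to 9 mm higher or lower, as the catches do not sit alike: only pressing tells.
- clip_b (a joint): angle of clip b, rad: 0 = snapped down (about level), larger = more open, at most 1.5. Below about 0.25 a nose under it rides on a sprung catch: the lip takes about 6 N downward; past about 0.08 it jumps home by itself and stays, and pressed farther it meets a stiff stop (several N per mm).
- hinge_c (a point): hinge pin of clip c, at the -x -y corner of the box (opposite corner: clip a): 112 mm above the bench, 13 mm outside the long side. The pin runs along the box's x; the clip swings inward and down over the cover, with light friction (1 to 2 N at its lip), and stays where it is left.
- lip_c (a point): crest of the rolled lip on the free end of clip c, where to press: a round bead 9 mm thick and 26 mm long, 52 mm from the hinge pin, on the face that looks up when the clip is down. Snapped down, the crest lies 10 mm above the hinge pin's height, but up to 9 mm higher or lower, as the catches do not sit alike: only pressing tells.
- clip_c (a joint): angle of clip c, rad: 0 = snapped down (about level), larger = more open, at most 1.5. Below about 0.25 a nose under it rides on a sprung catch: the lip takes about 6 N downward; past about 0.08 it jumps home by itself and stays, and pressed farther it meets a stiff stop (several N per mm).
- hinge_d (a point): hinge pin of clip d, at the -x +y corner of the box (opposite corner: clip b): 112 mm above the bench, 13 mm outside the long side. The pin runs along the box's x; the clip swings inward and down over the cover, with light friction (1 to 2 N at its lip), and stays where it is left.
- lip_d (a point): crest of the rolled lip on the free end of clip d, where to press: a round bead 9 mm thick and 26 mm long, 52 mm from the hinge pin, on the face that looks up when the clip is down. Snapped down, the crest lies 10 mm above the hinge pin's height, but up to 9 mm higher or lower, as the catches do not sit alike: only pressing tells.
- clip_d (a joint): angle of clip d, rad: 0 = snapped down (about level), larger = more open, at most 1.5. Below about 0.25 a nose under it rides on a sprung catch: the lip takes about 6 N downward; past about 0.08 it jumps home by itself and stays, and pressed farther it meets a stiff stop (several N per mm).
- carrier: bystander: dark steel ring, 90 mm across, 18 mm high, lying loose near the box; origin at the centre of its underside
- jar: bystander: small amber jar with a white cap, 56 mm across, 55 mm high, loose; origin at the centre of its underside
- wrench: bystander: steel wrench 150 mm long lying loose; origin on its underside

How it is judged:
On the way, in this order (a step that is already met when the one before it is completed fails the run):
1. a first clip is snapped down (value of joint any of clip_a, clip_b, clip_c, clip_d below 0.04 rad), for 0.1 s.
2. the clip at the opposite corner is snapped down too, the other two not yet (((value of joint each of clip_a, clip_c below 0.04 rad and value of joint each of clip_b, clip_d above 0.08 rad) or (value of joint each of clip_b, clip_d below 0.04 rad and value of joint each of clip_a, clip_c above 0.08 rad))), for 0.1 s.
3. a third clip is snapped down ((value of joint each of clip_b, clip_c, clip_d below 0.04 rad or value of joint each of clip_a, clip_c, clip_d below 0.04 rad or value of joint each of clip_a, clip_b, clip_d below 0.04 rad or value of joint each of clip_a, clip_b, clip_c below 0.04 rad)), for 0.1 s.
At the end, for the whole second after the job is handed in: all four clips are snapped down (each clip's angle below 0.04 rad) (value of joint each of clip_a, clip_b, clip_c, clip_d below 0.04 rad); the robot touches nothing.
It fails at once if two clips next to each other are snapped while the other two are not ((value of joint each of clip_a, clip_b below 0.04 rad and not (value of joint clip_c below 0.04 rad) and not (value of joint clip_d below 0.04 rad)) or (value of joint each of clip_b, clip_c below 0.04 rad and not (value of joint clip_d below 0.04 rad) and not (value of joint clip_a below 0.04 rad)) or (value of joint each of clip_c, clip_d below 0.04 rad and not (value of joint clip_a below 0.04 rad) and not (value of joint clip_b below 0.04 rad)) or (value of joint each of clip_d, clip_a below 0.04 rad and not (value of joint clip_b below 0.04 rad) and not (value of joint clip_c below 0.04 rad))).
It fails at once if the robot presses on the box, its cover or its clips with more than 25 N (contact force between valve_box and the arm above 25 N or contact force between valve_box and the fingers above 25 N).
It fails at once if the ring, the jar or the wrench is moved by more than 15 mm (distance of any of carrier, jar, wrench from where it was at the start of the episode above 0.015 m).
It also fails if it takes over 67 s, if anything falls off the work surface, if the arm or the gripper's body presses on something with over 40 N, if the wrist force passes 120 N, or if a joint passes its speed limit or range.

### The arm

A 7-joint arm with a two-finger parallel gripper is mounted at the origin on the work surface. World frame = base frame: x ahead of the robot, y to its left, z up, the work surface at z = 0. Lengths are in m, angles in rad, forces in N, time in s.
With the tool pointing down it reaches from about 0.425 to 0.875 m from the base axis. Payload 4.7 kg.
Tool frame: the origin (TCP) lies on the centre line of the jaws, within the pads' length; the fingertips stand 14 mm ahead of it and the grasp point (between the pads) lies 5 mm behind it; z points along the fingers, x is the direction in which the jaws open and shut, and the axes are right-handed (so a half turn about z gives the same grasp; the last joint's range is limited). The gripper opens to 87 mm and grips with 3 to 60 N. Pads are 19 mm wide; open, the fingers measure 117 mm over their backs; the gripper's body (75 mm by 190 mm) begins 51 mm behind the grasp point.
Start: joints at [-1.091, 0.321, -0.07, 1.45, 0.023, 1.371, -0.057], TCP at [0.292, 0.581, 0.237] pointing down, gripper open.
Joint ranges: [-2.86, 2.86], [-0.3, 2.09], [-1.38, 1.24], [0.06, 2.45], [-1.56, 4.7], [0.09, 2.05], [-2.69, 2.69]. Speed limits (rad/s): [2.57, 2.57, 3.14, 3.14, 3.14, 3.14, 3.14].

### API

Orientations are given as a rotation vector (axis times angle).
In Python, from bench import ctrl gives the robot as it stands.
- The arm moves only by the tool drive_tool, never from a script. Its argument "rows" is a list that holds one entry, the list of rows, each a list of 5 numbers: the shift along the tool's x, y, z scaled (see below), then the turn about the tool's z scaled (see below), then the closure in counts, from 0 (fully open) to 255 (shut). In form: [[[dx, dy, dz, spin, jaw], ...]]. A call has 1 to 20 rows; each row is the pose to reach, as a shift and turn from the pose commanded when the call began, along the tool's axes at that moment, turning the shorter way round; what a row does not reach only later rows make up. The controller multiplies each number of a shift by 300 mm and each number of a turn by pi rad. A row lasts 1/8 s, in which the tool goes at most 62.5 mm and 10.7 degrees, less where a joint would pass 70% of its speed; a pose out of reach is approached as far as the arm can. A call with a number of a shift or a turn outside -1 to 1 is refused whole. A call with a gripper value outside its range is refused whole. The fingers move at their own pace and stop on an object; "grip_force" is the grip in N (left out, the last holds). Time passes only in rows, so rows that repeat a pose let the fingers close. It gives the time, the measured TCP pose, the force and the opening at its end, in the units of the state.
- ctrl.get_state(): the state, without advancing time (a new reading comes with each control period).
- ctrl.get_image(name): name is "side" or "top" or "wrist"; returns a dict with "img" (384x512x3 uint8, blue, green, red), "camera_matrix" (3x3 intrinsics, pixels), "k1" (the pictures are not rectified: a ray, as slopes to the right and down, at radius r is drawn at 1 + k1 r^2 times it, then the intrinsics apply), "R" (3x3) and "t" (3): a world point X has camera coordinates R X + t. Camera axes: x right, y down, z forward; pixel columns grow to the right and rows downward; lengths in m; the calibration is good to about 2 mm. A picture is of the moment at which its call begins. There is no depth.
- ctrl.close_job(): hands the job in, once; it reports no verdict.
The state is a dict: "time": time; "joint_positions": joint angles; "qd": joint speeds; "joint_torque": joint torques, N m; "position": TCP position; "tool_rot": TCP orientation; "ft_force": force on the tool from outside, world axes, zero at the start; "torque": the same for the moment, N m; "grip_width": opening from 0.0 (shut) to 1.0 (fully open).
Only numpy, scipy, OpenCV 4.12 (cv2) and the standard library are available. Lean on these libraries where they do the work, as an engineer would, in place of code of your own. Each camera call takes 0.05 s, during which the arm holds its last target.

## Working session

There is one attempt and no reset: what is moved stays moved. The work goes in short steps, Python scripts to look and compute and a tool call to move; the robot and the scene stay as the last step left them, time stands still between calls to the robot, and variables do not carry over. Pictures are saved under pics/ and viewed, and the job is handed in when it is done.

Besides the shell and the picture viewer there is one more tool, called after "Request:" as name([rows], argument=value, ...), one row to a line, values as JSON. drive_tool: Moves the arm, as the interface text tells. Its arguments: {"type":"object","properties":{"rows":{"type":"array"},"grip_force":{"type":"number"}},"required":["rows"]}

```bash
mkdir -p pics; ls; python3 - <<'E'
from bench import ctrl
import cv2
s=ctrl.get_state();print(s)
for n in ("top","side"):
    d=ctrl.get_image(n);cv2.imwrite(f"pics/{n}0.png",d["img"]);print(n,d["camera_matrix"],d["k1"],d["R"],d["t"])
    import pickle;pickle.dump(d,open(f"{n}0.pkl","wb"))
E
```

```text
pics
{'time': 0.0, 'joint_positions': array([-1.09092266,  0.32181921, -0.07007877,  1.4516842 ,  0.02262001,
        1.37078461, -0.0568781 ]), 'qd': array([ 2.58396965e-04, -7.09451861e-04,  1.50826910e-04, -7.77194196e-04,
       -7.81347214e-05,  5.47483618e-04, -1.64420849e-03]), 'joint_torque': array([ 2.69673028e-04, -4.91286170e+01, -4.03829422e-01, -3.12530816e+01,
       -6.39324356e-02,  4.36741544e-02,  1.95212983e-04]), 'position': array([0.29174034, 0.58026053, 0.23545929]), 'tool_rot': array([ 2.67317198e+00,  1.64828074e+00, -2.44715802e-03]), 'ft_force': array([-0.66802528, -0.21407055,  0.16562757]), 'torque': array([-0.03142931,  0.01130614, -0.00807805]), 'grip_width': 1.0013435080907178}
top [[397.20230976   0.         255.78440065]
 [  0.         397.20230976 196.12346917]
 [  0.           0.           1.        ]] -0.03252437132206411 [[-0.12890909 -0.9916427  -0.00521555]
 [-0.96541575  0.12669814 -0.22785963]
 [ 0.22661614 -0.024338   -0.97368002]] [0.13902121 0.64708119 0.9169075 ]
side [[378.95686798   0.         255.38569537]
 [  0.         378.95686798 195.42109041]
 [  0.           0.           1.        ]] -0.09410353531921158 [[ 0.92284434 -0.38509976 -0.00751652]
 [-0.27287661 -0.63989367 -0.71838321]
 [ 0.27183943  0.66500697 -0.69560697]] [-0.54870924  0.26086513  0.64546931]
```

View pics/top0.png

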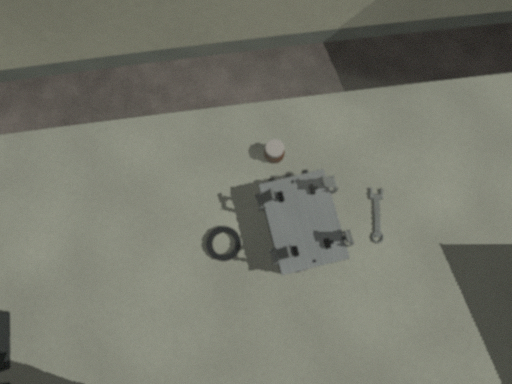

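View pics/side0.png

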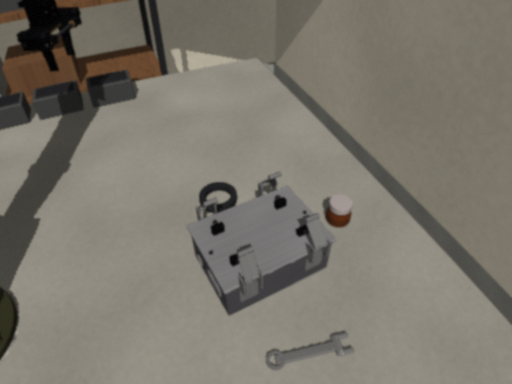

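```bash
python3 - <<'E'
import pickle,cv2
d=pickle.load(open("top0.pkl","rb"))["img"];cv2.imwrite("pics/top0z.png",cv2.convertScaleAbs(cv2.resize(d[155:285,190:390],None,fx=4,fy=4,interpolation=cv2.INTER_CUBIC),alpha=1.6))
d=pickle.load(open("side0.pkl","rb"))["img"];cv2.imwrite("pics/side0z.png",cv2.convertScaleAbs(cv2.resize(d[165:315,170:370],None,fx=4,fy=4,interpolation=cv2.INTER_CUBIC),alpha=1.6))
E
```

```text
(no output)
```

View pics/top0z.png

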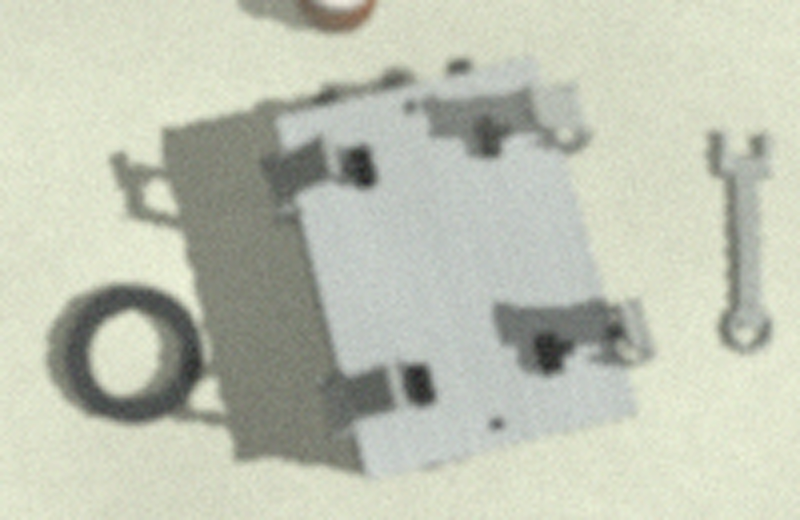

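View pics/side0z.png

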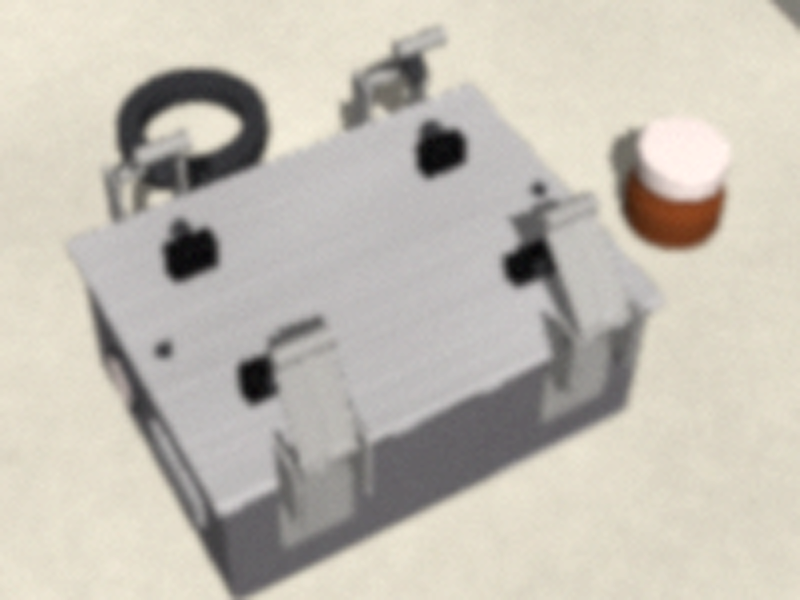

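```bash
cat > h.py <<'E'
import numpy as np,cv2,pickle
from scipy.optimize import least_squares
def proj(d,X):
    X=np.atleast_2d(X);c=X@np.array(d["R"]).T+np.array(d["t"]).ravel();s=c[:,:2]/c[:,2:]
    s=s*(1+d["k1"]*(s**2).sum(1,keepdims=True));K=d["camera_matrix"]
    return s*[K[0,0],K[1,1]]+[K[0,2],K[1,2]]
def ray_z(d,uv,z):
    return least_squares(lambda p:(proj(d,[p[0],p[1],z])[0]-uv),[.6,0.]).x
def box(p,L):
    c,s=np.cos(p[2]),np.sin(p[2]);L=np.atleast_2d(L)
    return np.c_[p[0]+c*L[:,0]-s*L[:,1],p[1]+s*L[:,0]+c*L[:,1],L[:,2]]
E
python3 - <<'E'
from h import *
t=pickle.load(open("top0.pkl","rb"));s=pickle.load(open("side0.pkl","rb"))
ct=np.array([(278,118),(537,60),(635,410),(370,472)])/4+[190,155]
cs={0:(470,85),1:(660,300),2:(228,512),3:(72,240)}  # a,b,c,d in side
for i in range(4):
    print(i,ray_z(t,ct[i],.093),ray_z(s,np.array(cs[i])/4+[170,165],.093))
L=np.array([[.11,.08,.093],[.11,-.08,.093],[-.11,-.08,.093],[-.11,.08,.093]])
csA=np.array([cs[i] for i in range(4)])/4+[170,165]
f=lambda p:np.r_[(proj(t,box(p,L))-ct).ravel(),(proj(s,box(p,L))-csA).ravel()]
r=least_squares(f,[.65,-.1,0]);print(r.x,r.fun.round(1))
rt=least_squares(lambda p:f(p)[:8],r.x);print(rt.x);rs=least_squares(lambda p:f(p)[8:],r.x);print(rs.x)
p=r.x;np.save("box.npy",p)
print("hinges",box(p,[[x*.08,y*.093,.112] for x,y in ((1,1),(1,-1),(-1,-1),(-1,1))]))
for n,uv in (("jar",(335,5)),("ring",(130,352)),("wr",(745,230))): print(n,ray_z(t,np.array(uv)/4+[190,155],.055 if n=="jar" else .01))
E
```

```text
0 [0.68348528 0.04160664] [0.68546133 0.0410196 ]
1 [ 0.69952501 -0.12313694] [ 0.70167073 -0.12340835]
2 [ 0.47875719 -0.14458052] [ 0.48255072 -0.15044886]
3 [0.46353688 0.01621278] [0.46372426 0.01755385]
[ 0.58246788 -0.05394234  0.10926218] [ 1.6 -0.1 -0.7 -0.3  0.1 -1.4  1.1 -0.5 -0.3  1.3 -1.1 -0.6 -1.4 -2.3
  0.9  1.3]
[ 0.58122368 -0.05247488  0.102296  ]
[ 0.58303194 -0.0550355   0.11412947]
hinges [[ 0.65184965  0.04722668  0.112     ]
 [ 0.67213201 -0.13766417  0.112     ]
 [ 0.51308611 -0.15511136  0.112     ]
 [ 0.49280376  0.02977949  0.112     ]]
jar [ 0.76423626 -0.0067482 ]
ring [0.56204954 0.15424067]
wr [ 0.58923808 -0.25765003]
```

```bash
cat >> h.py <<'E'
from scipy.spatial.transform import Rotation as Ro
def plan(s,target,yaw=None):
    """print tool-frame scaled shift to world target and spin"""
    R=Ro.from_rotvec(s["tool_rot"]).as_matrix()
    d=R.T@(np.array(target)-s["position"])
    out=(d/.3).round(4)
    if yaw is not None:
        x=R[:,0];a=(yaw-np.arctan2(x[1],x[0])+np.pi/2)%np.pi-np.pi/2
        sp=a*np.sign(R[2,2])/np.pi
    else: sp=0
    print("shift",out,"spin",round(sp,4),"rows",np.linalg.norm(d)/.0625,abs(sp)*180/10.7)
E
python3 - <<'E'
from h import *
from bench import ctrl
s=ctrl.get_state();d=ctrl.get_image("wrist");R=Ro.from_rotvec(s["tool_rot"]).as_matrix()
C=-np.array(d["R"]).T@np.array(d["t"]).ravel()
print("cam in tool",R.T@(C-s["position"]),"view",R.T@np.array(d["R"])[2],d["camera_matrix"][0,0])
for n in ("top0","side0"):
    q=pickle.load(open(n+".pkl","rb"));print(n,-np.array(q["R"]).T@np.array(q["t"]).ravel())
p=np.load("box.npy")
plan(s,[.436,.262,.3],p[2]);plan(s,[.58,-.054,.4],p[2])
E
```

```text
cam in tool [-0.00109723 -0.07792092 -0.14861048] view [-3.46575952e-04  2.86090887e-01  9.58202423e-01] 309.946941216096
top0 [0.43483743 0.07819109 1.04094327]
side0 [ 0.4020932  -0.47362344  0.6322697 ]
shift [-0.7324  0.9061 -0.2134] spin 0.317 rows 5.685539493871682 5.332140105289609
shift [-1.4586  1.8081 -0.5454] spin 0.317 rows 11.453758775006287 5.332140105289609
```

Request:
drive_tool([
  [[-0.2,0.25,-0.06,0.05,0],[-0.4,0.5,-0.12,0.1,100],[-0.6,0.75,-0.18,0.15,255],[-0.73,0.9,-0.21,0.2,255],[-0.73,0.9,-0.21,0.26,255],[-0.73,0.9,-0.21,0.317,255],[-0.73,0.9,-0.21,0.317,255]],
])

```text
time: 1.02
position: [0.4369, 0.26, 0.3005]
tool_rot: [-3.137, -0.159, -0.003]
ft_force: [-0.4, 0.9, -0.6]
grip_width: 0.403
```

```bash
python3 - <<'E'
from h import *
from bench import ctrl
s=ctrl.get_state();print(s["position"],s["joint_positions"],s["grip_width"],s["ft_force"])
p=np.load("box.npy")
plan(s,[.58,-.054,.4],p[2])
E
```

```text
[0.43694072 0.26001066 0.30045313] [-0.80151719 -0.01193118  0.21071727  1.70378632  0.00319511  1.44784254
 -0.48999755] 0.40302620014891677 [-0.41252678  0.88228407 -0.64522419]
shift [ 0.3693  1.0895 -0.3314] spin -0.0026 rows 5.746166369682333 0.043149408940514604
```

Request:
drive_tool([
  [[0.07,0.2,-0.06,0,255],[0.14,0.4,-0.12,0,255],[0.21,0.6,-0.18,0,255],[0.3,0.8,-0.26,0,255],[0.37,0.95,-0.33,0,255],[0.37,1.0,-0.33,0,255],[0.37,1.0,-0.33,0,255]],
])

```text
time: 1.9
position: [0.5782, -0.0232, 0.3982]
tool_rot: [3.137, 0.168, -0.001]
ft_force: [-0.6, 0.5, -0.4]
grip_width: 0.005
```

```bash
python3 - <<'E'
from h import *
from bench import ctrl
s=ctrl.get_state();print(s["position"],s["joint_positions"],s["grip_width"],s["ft_force"])
for n in ("wrist","top","side"):
    d=ctrl.get_image(n);pickle.dump(d,open(n+"1.pkl","wb"))
    if n=="wrist":cv2.imwrite("pics/wrist1.png",cv2.convertScaleAbs(cv2.resize(d["img"],(800,600),interpolation=cv2.INTER_CUBIC),alpha=1.5))
E
```

```text
[ 0.57817637 -0.02323722  0.39818607] [-0.46792686  0.14730018  0.53564009  1.36592956 -0.074647    1.64895917
  0.1643866 ] 0.005262216049729588 [-0.62770232  0.53153422 -0.43429562]
```

View pics/wrist1.png

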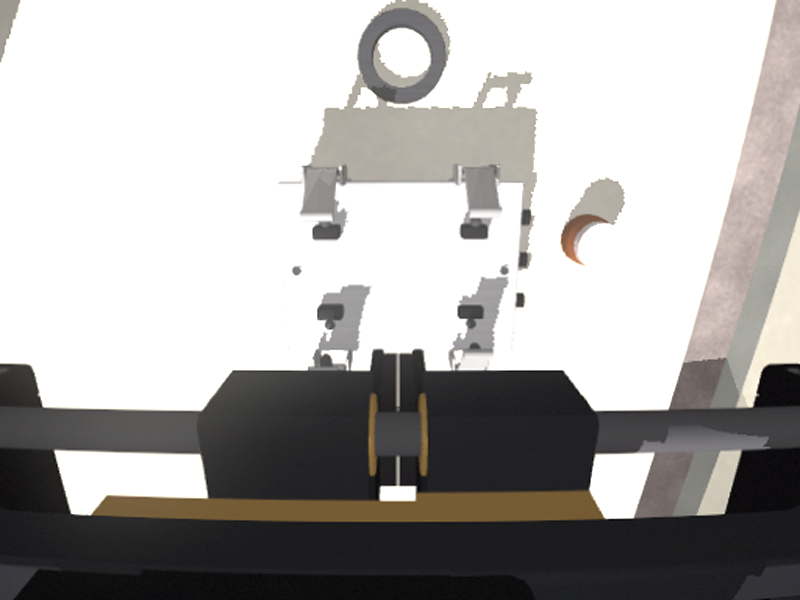

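```bash
python3 - <<'E'
from h import *
d=pickle.load(open("wrist1.pkl","rb"));cv2.imwrite("pics/w1z.png",cv2.resize(d["img"][90:240,170:350],None,fx=4,fy=4,interpolation=cv2.INTER_CUBIC))
E
```

```text
(no output)
```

View pics/w1z.png

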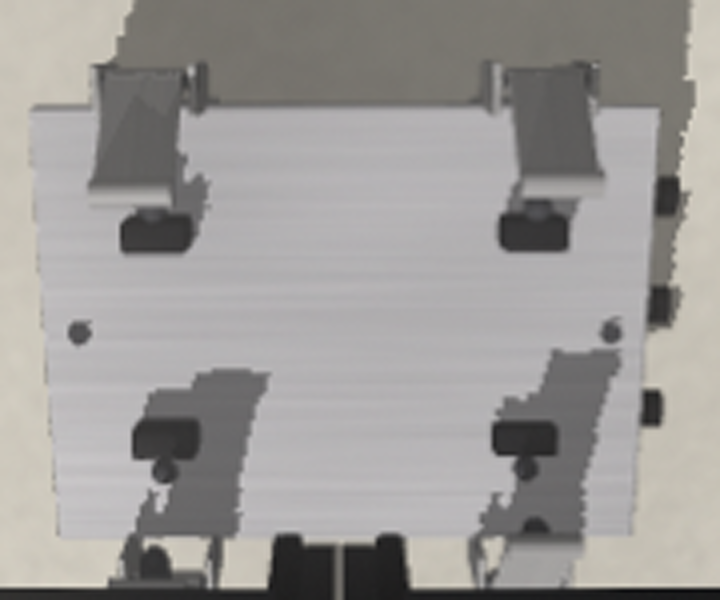

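```bash
python3 - <<'E'
from h import *
w=pickle.load(open("wrist1.pkl","rb"));t=pickle.load(open("top0.pkl","rb"));s=pickle.load(open("side0.pkl","rb"))
cw=np.array([(658,107),(632,535),(60,535),(32,107)])/4+[170,90]
ct=np.array([(278,118),(537,60),(635,410),(370,472)])/4+[190,155]
cs=np.array([(470,85),(660,300),(228,512),(72,240)])/4+[170,165]
G=np.array([ray_z(w,u,.093) for u in cw]);print(G,[np.linalg.norm(G[i]-G[i-1]) for i in range(4)])
def L(k): return np.array([[.11,.08,.093],[.11,-.08,.093],[-.11,-.08,.093],[-.11,.08,.093]])+np.array([[1,1,0],[1,-1,0],[-1,-1,0],[-1,1,0]])*k
f=lambda p,k=.002:np.r_[(proj(w,box(p,L(k)))-cw).ravel(),(proj(t,box(p,L(k)))-ct).ravel(),(proj(s,box(p,L(k)))-cs).ravel()]
for k in(0,.002):
  for sl in (slice(0,8),slice(8,16),slice(16,24),slice(0,24)):
    r=least_squares(lambda p:f(p,k)[sl],[.58,-.05,.1]);print(k,r.x,r.cost)
p=r.x;np.save("box.npy",p)
# wrist/top/side lip ray intersections with planes: use wrist lips and side lips triangulation
lips={'a':((563,187),(420,42)),'d':((131,195),(162,150))}
for n,(uw,us) in lips.items():
    uw=np.array(uw)/4+[170,90];us=np.array(us)/4+[170,165]
    r=least_squares(lambda X:np.r_[proj(w,X)[0]-uw,proj(s,X)[0]-us],[.58,-.05,.15]);X=r.x
    c,sn=np.cos(p[2]),np.sin(p[2]);dd=X[:2]-p[:2];print(n,X,"local",c*dd[0]+sn*dd[1],-sn*dd[0]+c*dd[1],r.fun.round(1))
lips={'b':((565,105),(575,208)),'c':((628,320),(305,338))}
for n,(uw,us) in lips.items():
    uw=np.array(uw)/4+[190,155];us=np.array(us)/4+[170,165]
    r=least_squares(lambda X:np.r_[proj(t,X)[0]-uw,proj(s,X)[0]-us],[.58,-.05,.15]);X=r.x
    c,sn=np.cos(p[2]),np.sin(p[2]);dd=X[:2]-p[:2];print(n,X,"local",c*dd[0]+sn*dd[1],-sn*dd[0]+c*dd[1],r.fun.round(1))
E
```

```text
[[ 0.6870813   0.04141373]
 [ 0.70646743 -0.12314618]
 [ 0.48101155 -0.14752512]
 [ 0.46341311  0.01718973]] [np.float64(0.22497612877684273), np.float64(0.16569787040372885), np.float64(0.2267701207200918), np.float64(0.16565230562295483)]
0 [ 0.58438249 -0.05231339  0.10924627] 13.701782016849517
0 [ 0.58122368 -0.05247488  0.10229601] 1.712685338400703
0 [ 0.58303194 -0.0550355   0.11412943] 5.678436711585659
0 [ 0.58345013 -0.0530278   0.10929001] 26.19474836036223
0.002 [ 0.58443784 -0.05280293  0.10924672] 1.4322113555296638
0.002 [ 0.58146134 -0.0525064   0.10218862] 1.0197948385916806
0.002 [ 0.58348328 -0.05414911  0.1150679 ] 2.3148635212445505
0.002 [ 0.58362299 -0.05308821  0.10945621] 8.18662759503952
a [0.64435131 0.01570195 0.15765461] local 0.06787938345672136 0.06174466637751416 [-0.4 -0.2  0.7 -0.2]
d [ 0.50959886 -0.00189822  0.15362079] local -0.0679892560669357 0.058969879477586765 [-0.5 -0.2  0.7  0. ]
b [ 0.65049972 -0.11815509  0.17140198] local 0.05936875595133751 -0.0719829603206801 [ 0.1 -0.5 -0.4  0.1]
c [ 0.52503534 -0.13270049  0.16540332] local -0.06693371082368095 -0.07273586480303526 [ 0.  -0.2 -0.1  0. ]
```

```bash
cat >> h.py <<'E'
def go(L,yaw=True):
    from bench import ctrl
    s=ctrl.get_state();p=np.load("box.npy");X=box(p,L)[0]+[0,0,.014]
    dd=s["position"][:2]-p[:2];c,sn=np.cos(p[2]),np.sin(p[2])
    print("now local",(c*dd[0]+sn*dd[1]).round(4),(-sn*dd[0]+c*dd[1]).round(4),"tip",s["position"][2]-.014,"F",s["ft_force"].round(1),"t",s["time"]);plan(s,X,p[2])
E
python3 -c "
from h import *
go([.068,.065,.19])"
```

```text
now local -0.0024 0.0341 tip 0.38375855432727757 F [-0.1  0.1 -0.3] t 2.05
shift [ 0.2359 -0.1012  0.6457] spin 0.0012 rows 3.335302984096234 0.02005385416052822
```

Request:
drive_tool([
  [[0.12,-0.05,0.2,0,255],[0.236,-0.1,0.4,0,255],[0.236,-0.101,0.55,0,255],[0.236,-0.101,0.645,0,255],[0.236,-0.101,0.645,0,255]],
])

```text
time: 2.68
position: [0.6426, 0.0183, 0.2018]
tool_rot: [-3.136, -0.177, 0.01]
ft_force: [-0.5, -0.7, 0.9]
grip_width: 0.008
```

```bash
python3 - <<'E'
from h import *
from bench import ctrl
go([.068,.064,.158])
for n in ("wrist","side"):
    d=ctrl.get_image(n);pickle.dump(d,open(n+"2.pkl","wb"))
cv2.imwrite("pics/s2.png",cv2.resize(d["img"][150:300,170:370],None,fx=4,fy=4,interpolation=cv2.INTER_CUBIC))
w=pickle.load(open("wrist2.pkl","rb"))["img"];cv2.imwrite("pics/w2.png",w)
E
```

```text
now local 0.0664 0.0645 tip 0.18778398815982056 F [-0.5 -0.7  0.9] t 2.675
shift [0.0059 0.0019 0.0992] spin 0.001 rows 0.47728139776991835 0.017401170797514902
```

View pics/s2.png

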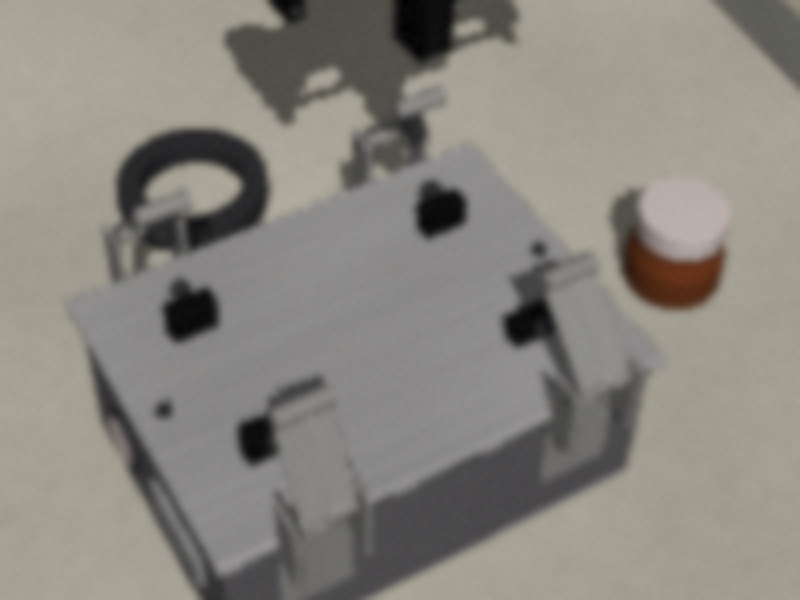

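View pics/w2.png

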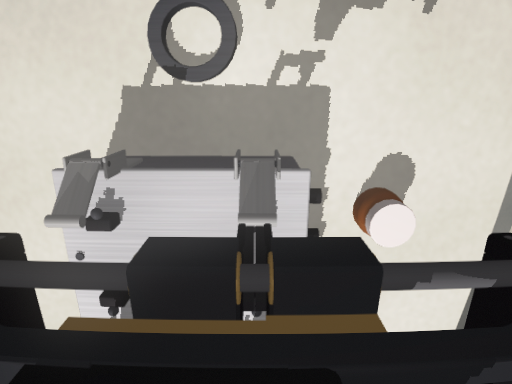

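Request:
drive_tool([
  [[0.006,0.0,0.05,0,255],[0.006,0.0,0.09,0,255],[0.006,0.01,0.11,0,255],[0.006,0.025,0.126,0,255],[0.006,0.04,0.143,0,255]],
])

```text
time: 3.4
position: [0.6481, 0.0023, 0.1624]
tool_rot: [3.136, 0.17, 0.001]
ft_force: [-2.0, -2.1, 3.9]
grip_width: 0.002
```

```bash
python3 - <<'E'
from h import *
from bench import ctrl
go([.068,.052,.14])
for n in ("side",):
    d=ctrl.get_image(n)
cv2.imwrite("pics/s3.png",cv2.resize(d["img"][150:300,170:370],None,fx=4,fy=4,interpolation=cv2.INTER_CUBIC))
E
```

```text
now local 0.0702 0.0481 tip 0.14842263753944535 F [-2.  -2.1  3.9] t 3.4
shift [-0.0073 -0.0132  0.0281] spin -0.0004 rows 0.15284528687265153 0.007459144980899767
```

View pics/s3.png

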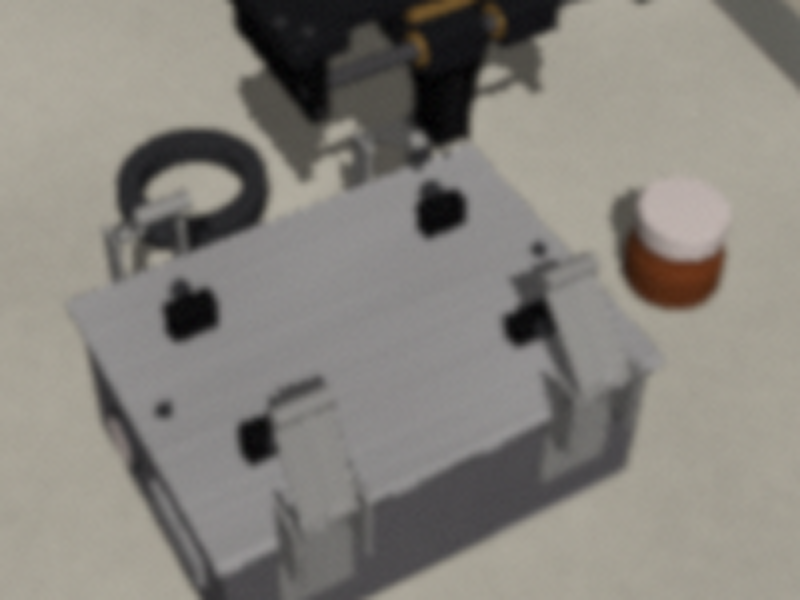

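Request:
drive_tool([
  [[0.0,0.005,0.008,0,255],[0.0,0.009,0.016,0,255],[0.0,0.011,0.024,0,255],[0.0,0.011,0.024,0,255]],
])

```text
time: 3.95
position: [0.6483, 0.0011, 0.1546]
tool_rot: [-3.136, -0.172, 0.0]
ft_force: [0.2, -0.6, 0.6]
grip_width: 0.002
```

```bash
python3 -c "
from h import *
go([.068,.047,.13])"
```

```text
now local 0.0702 0.0468 tip 0.1405909769798738 F [ 0.2 -0.6  0.6] t 3.95
shift [-0.0075 -0.0006  0.0353] spin 0.0 rows 0.17324099478066346 0.0002612030274509149
```

Request:
drive_tool([
  [[0.0,0.002,0.007,0,255],[0.0,0.004,0.014,0,255],[0.0,0.006,0.021,0,255]],
])

```text
time: 4.32
position: [0.6487, -0.0014, 0.1487]
tool_rot: [-3.137, -0.171, -0.0]
ft_force: [-0.2, -1.7, 4.6]
grip_width: 0.001
```

Request:
drive_tool([
  [[0.0,0.002,0.006,0,255],[0.0,0.003,0.012,0,255]],
])

```text
time: 4.58
position: [0.649, -0.0022, 0.1465]
tool_rot: [-3.136, -0.171, -0.002]
ft_force: [-4.3, -1.3, 10.1]
grip_width: 0.009
```

Request:
drive_tool([
  [[0.0,0.002,0.006,0,255],[0.0,0.002,0.012,0,255]],
])

```text
time: 4.82
position: [0.6492, -0.0032, 0.1434]
tool_rot: [-3.137, -0.171, -0.002]
ft_force: [-3.4, -2.3, 11.8]
grip_width: 0.004
```

Request:
drive_tool([
  [[0.0,0.0,0.0,0,255]],
])

```text
time: 4.95
position: [0.6491, -0.0034, 0.1429]
tool_rot: [3.137, 0.171, 0.002]
ft_force: [-0.5, -1.8, 6.8]
grip_width: 0.007
```

Request:
drive_tool([
  [[0.0,0.0,0.0,0,255]],
])

```text
time: 5.08
position: [0.6491, -0.0035, 0.1427]
tool_rot: [3.137, 0.171, 0.002]
ft_force: [-0.1, -2.3, 7.0]
grip_width: 0.006
```

```bash
python3 - <<'E'
from h import *
from bench import ctrl
go([.068,.047,.13])
for n in ("side",):
    d=ctrl.get_image(n)
cv2.imwrite("pics/s4.png",cv2.resize(d["img"][150:300,170:370],None,fx=4,fy=4,interpolation=cv2.INTER_CUBIC))
E
```

```text
now local 0.0705 0.0421 tip 0.12870917725653738 F [-0.1 -2.3  7. ] t 5.075
shift [-0.0084 -0.0162 -0.0043] spin -0.0003 rows 0.08999922206849897 0.004366732753359855
```

View pics/s4.png

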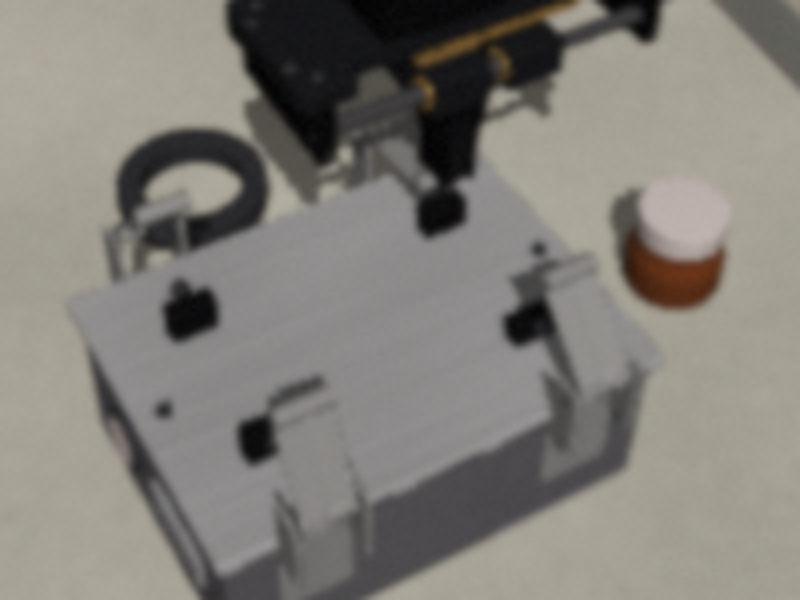

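Request:
drive_tool([
  [[0.0,0.0,0.004,0,255],[0.0,0.0,0.008,0,255],[0.0,0.0,0.008,0,255]],
])

```text
time: 5.5
position: [0.6491, -0.0042, 0.14]
tool_rot: [3.136, 0.17, 0.002]
ft_force: [-0.8, -3.1, 4.8]
grip_width: 0.003
```

Request:
drive_tool([
  [[0.0,0.0,0.004,0,255],[0.0,0.0,0.008,0,255],[0.0,0.0,0.008,0,255]],
])

```text
time: 5.88
position: [0.6485, -0.0021, 0.1361]
tool_rot: [-3.136, -0.172, 0.001]
ft_force: [-0.5, -0.8, 0.4]
grip_width: 0.008
```

Request:
drive_tool([
  [[0.0,0.0,0.004,0,255],[0.0,0.0,0.007,0,255],[0.0,0.0,0.007,0,255]],
])

```text
time: 6.25
position: [0.6487, -0.0022, 0.1356]
tool_rot: [-3.136, -0.172, -0.0]
ft_force: [-2.3, -0.7, 7.0]
grip_width: 0.004
```

Request:
drive_tool([
  [[0.0,0.0,0.004,0,255],[0.0,0.0,0.006,0,255],[0.0,0.0,0.006,0,255]],
])

```text
time: 6.62
position: [0.649, -0.0022, 0.1352]
tool_rot: [-3.135, -0.172, -0.001]
ft_force: [-4.5, -0.4, 14.0]
grip_width: 0.005
```

Request:
drive_tool([
  [[0.0,0.0,-0.1,0,255],[0.0,0.05,-0.25,0,255],[-0.1,0.2,-0.4,0,255],[-0.2,0.38,-0.5,0,255],[-0.235,0.5,-0.55,0,255],[-0.235,0.57,-0.55,0,255],[-0.235,0.57,-0.55,0,255]],
])

```text
time: 7.5
position: [0.5967, -0.1818, 0.2974]
tool_rot: [-3.137, -0.166, 0.001]
ft_force: [0.3, 0.4, -0.6]
grip_width: 0.004
```

```bash
python3 - <<'E'
from h import *
from bench import ctrl
go([-.068,-.065,.19])
for n in ("wrist","side"):
    d=ctrl.get_image(n);pickle.dump(d,open(n+"5.pkl","wb"))
cv2.imwrite("pics/s5.png",cv2.resize(d["img"][150:300,170:370],None,fx=4,fy=4,interpolation=cv2.INTER_CUBIC))
w=pickle.load(open("wrist5.pkl","rb"))["img"];cv2.imwrite("pics/w5.png",cv2.resize(w,(800,600),interpolation=cv2.INTER_CUBIC))
E
```

```text
now local -0.0011 -0.1293 tip 0.2833941218997148 F [ 0.3  0.4 -0.6] t 7.5
shift [-0.2237 -0.2135  0.3115] spin -0.0011 rows 2.1068242282153284 0.018819378420628124
```

View pics/s5.png

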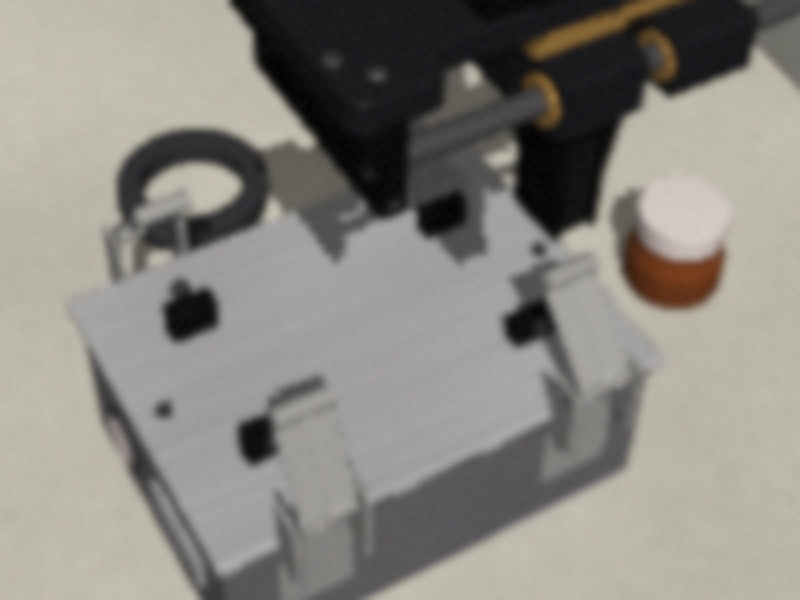

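View pics/w5.png

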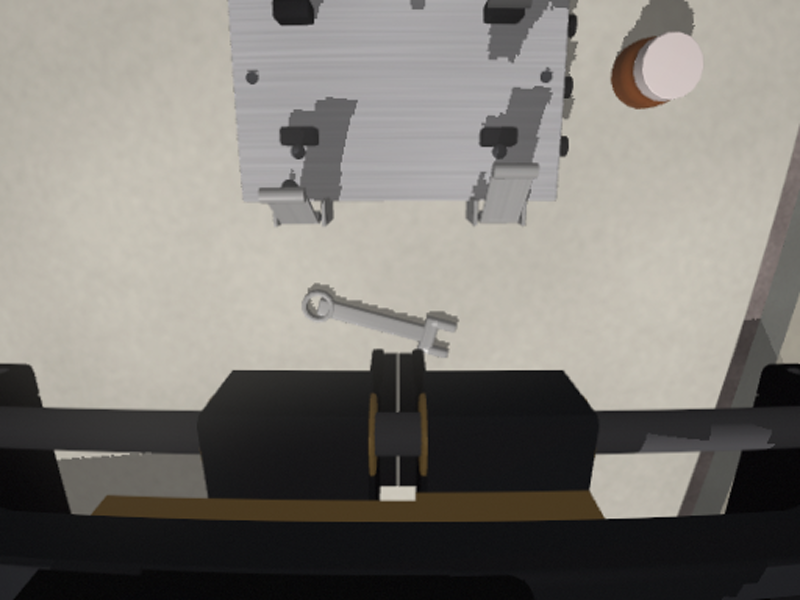

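```bash
python3 - <<'E'
from h import *
w=pickle.load(open("wrist5.pkl","rb"));s=pickle.load(open("side5.pkl","rb"));p=np.load("box.npy")
for n,uw,us in (("c",(281,195),(305,400)),("b",(516,171),(574,270))):
    uw=np.array(uw)*.64;us=np.array(us)/4+[170,150]
    r=least_squares(lambda X:np.r_[proj(w,X)[0]-uw,proj(s,X)[0]-us],[.58,-.05,.15]);X=r.x
    c,sn=np.cos(p[2]),np.sin(p[2]);dd=X[:2]-p[:2];print(n,X,"local",c*dd[0]+sn*dd[1],-sn*dd[0]+c*dd[1],r.fun.round(1))
go([-.067,-.078,.185])
E
```

```text
c [ 0.52471035 -0.13402633  0.16598457] local -0.06740158604875071 -0.07401827239105854 [ 0.  0. -0. -0.]
b [ 0.65858847 -0.1066306   0.15538714] local 0.0686680079077738 -0.06141103440920535 [ 0.1  0.  -0.2  0. ]
now local 0.0 -0.126 tip 0.2826786250593269 F [-0.3  0.4 -0.3] t 7.6
shift [-0.2228 -0.1597  0.3262] spin 0.0005 rows 2.045121293615931 0.008026136368675559
```

Request:
drive_tool([
  [[-0.12,-0.08,0.15,0,255],[-0.223,-0.166,0.27,0,255],[-0.223,-0.166,0.325,0,255],[-0.223,-0.166,0.325,0,255]],
])

```text
time: 8.1
position: [0.5255, -0.1364, 0.1994]
tool_rot: [-3.136, -0.176, 0.002]
ft_force: [1.0, 0.2, -0.5]
grip_width: 0.005
```

```bash
python3 - <<'E'
from h import *
go([-.067,-.075,.166])
E
```

```text
now local -0.0669 -0.0765 tip 0.18535857105218184 F [ 1.   0.2 -0.5] t 8.1
shift [-0.0002 -0.0049  0.0645] spin 0.0008 rows 0.31065777800783945 0.013418457937760529
```

Request:
drive_tool([
  [[0.0,-0.003,0.04,0,255],[0.0,-0.005,0.058,0,255],[0.0,-0.012,0.067,0,255],[0.0,-0.02,0.075,0,255],[0.0,-0.028,0.083,0,255],[0.0,-0.035,0.091,0,255]],
])

```text
time: 8.85
position: [0.5248, -0.1258, 0.1749]
tool_rot: [-3.133, -0.173, -0.002]
ft_force: [-6.1, 7.1, 13.5]
grip_width: 0.005
```

Request:
drive_tool([
  [[0.0,-0.01,0.009,0,255],[0.0,-0.02,0.017,0,255],[0.0,-0.03,0.025,0,255],[0.0,-0.037,0.034,0,255],[0.0,-0.037,0.034,0,255]],
])

```text
time: 9.48
position: [0.5238, -0.1153, 0.1635]
tool_rot: [-3.135, -0.174, -0.003]
ft_force: [0.7, 1.6, 2.9]
grip_width: 0.004
```

```bash
python3 - <<'E'
from h import *
from bench import ctrl
go([-.067,-.05,.14])
for n in ("side",):
    d=ctrl.get_image(n)
cv2.imwrite("pics/s6.png",cv2.resize(d["img"][150:300,170:370],None,fx=4,fy=4,interpolation=cv2.INTER_CUBIC))
E
```

```text
now local -0.0663 -0.0553 tip 0.149471833202897 F [0.7 1.6 2.9] t 9.475
shift [-0.0025 -0.0177  0.0316] spin 0.0004 rows 0.17423701148633292 0.005942798363930409
```

View pics/s6.png

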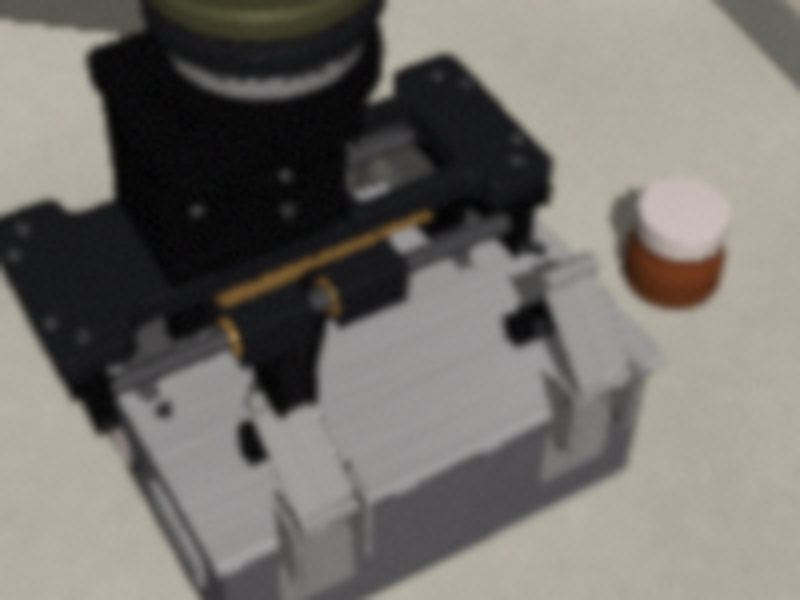

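Request:
drive_tool([
  [[0.0,-0.006,0.007,0,255],[0.0,-0.012,0.014,0,255],[0.0,-0.016,0.021,0,255],[0.0,-0.02,0.028,0,255],[0.0,-0.02,0.028,0,255]],
])

```text
time: 10.15
position: [0.5218, -0.1111, 0.1538]
tool_rot: [3.136, 0.171, -0.002]
ft_force: [-0.6, -0.3, -0.5]
grip_width: 0.005
```

Request:
drive_tool([
  [[0.0,-0.003,0.006,0,255],[0.0,-0.005,0.012,0,255],[0.0,-0.005,0.012,0,255]],
])

```text
time: 10.52
position: [0.5219, -0.1094, 0.1504]
tool_rot: [3.137, 0.171, -0.001]
ft_force: [0.7, -0.1, 0.1]
grip_width: 0.004
```

Request:
drive_tool([
  [[0.0,-0.003,0.006,0,255],[0.0,-0.005,0.012,0,255],[0.0,-0.005,0.012,0,255]],
])

```text
time: 10.9
position: [0.5221, -0.1081, 0.1475]
tool_rot: [3.137, 0.171, 0.001]
ft_force: [-1.4, -1.1, 3.9]
grip_width: 0.003
```

Request:
drive_tool([
  [[0.0,-0.001,0.004,0,255],[0.0,-0.002,0.008,0,255],[0.0,-0.002,0.008,0,255]],
])

```text
time: 11.28
position: [0.5223, -0.1076, 0.1459]
tool_rot: [3.137, 0.171, 0.001]
ft_force: [-2.9, -0.4, 9.0]
grip_width: 0.007
```

Request:
drive_tool([
  [[0.0,-0.001,0.004,0,255],[0.0,-0.002,0.008,0,255],[0.0,-0.002,0.008,0,255]],
])

```text
time: 11.65
position: [0.522, -0.1065, 0.1428]
tool_rot: [-3.136, -0.171, -0.001]
ft_force: [-1.4, -0.1, 2.4]
grip_width: 0.005
```

Request:
drive_tool([
  [[0.0,-0.001,0.004,0,255],[0.0,-0.002,0.008,0,255],[0.0,-0.002,0.008,0,255]],
])

```text
time: 12.02
position: [0.5218, -0.1056, 0.1396]
tool_rot: [-3.137, -0.172, 0.0]
ft_force: [0.3, -0.1, 0.8]
grip_width: 0.005
```

Request:
drive_tool([
  [[0.0,0.0,0.004,0,255],[0.0,0.0,0.006,0,255],[0.0,0.0,0.006,0,255]],
])

```text
time: 12.4
position: [0.5218, -0.106, 0.1377]
tool_rot: [3.137, 0.171, -0.0]
ft_force: [-0.2, 0.2, 0.2]
grip_width: 0.006
```

Request:
drive_tool([
  [[0.0,0.0,0.004,0,255],[0.0,0.0,0.006,0,255],[0.0,0.0,0.006,0,255]],
])

```text
time: 12.78
position: [0.5217, -0.1061, 0.1361]
tool_rot: [3.137, 0.171, -0.0]
ft_force: [0.8, 0.2, 0.7]
grip_width: -0.0
```

```bash
python3 - <<'E'
from h import *
from bench import ctrl
go([-.067,-.05,.14])
for n in ("side","wrist"):
    d=ctrl.get_image(n);cv2.imwrite(f"pics/{n}7.png",cv2.resize(d["img"][150:300,170:370] if n=="side" else d["img"],(800,600),interpolation=cv2.INTER_CUBIC))
E
```

```text
now local -0.0673 -0.0459 tip 0.12212534477824054 F [0.8 0.2 0.7] t 12.775
shift [ 0.0011  0.0137 -0.0596] spin -0.0001 rows 0.29350500418305325 0.0021739241307383653
```

View pics/side7.png

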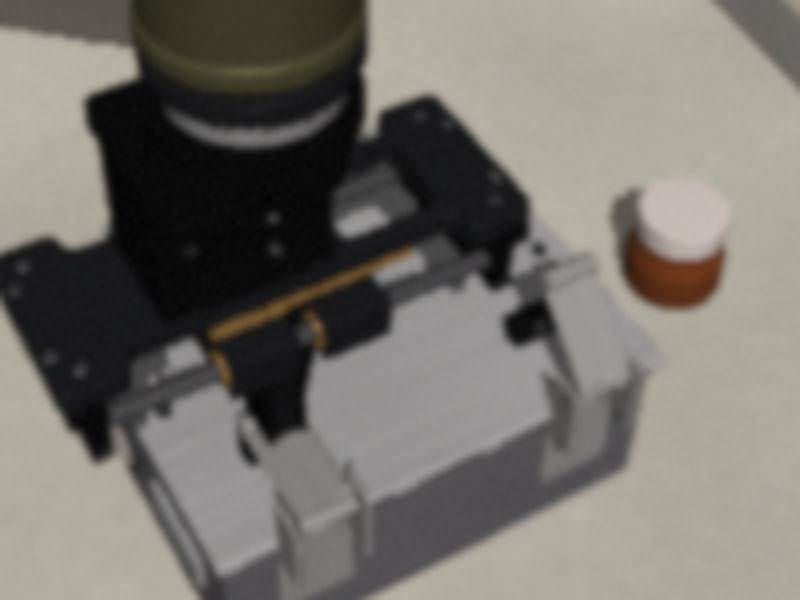

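View pics/wrist7.png

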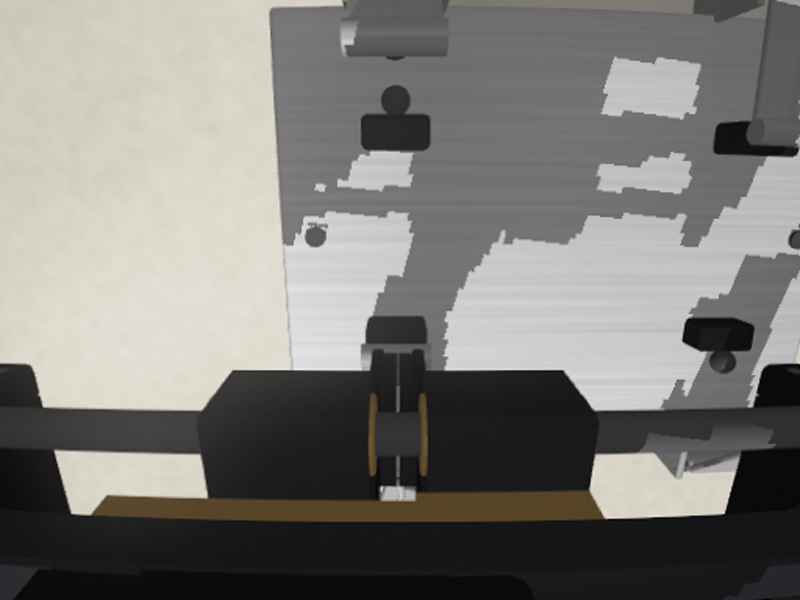

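Request:
drive_tool([
  [[0.0,0.0,0.004,0,255],[0.0,0.0,0.006,0,255],[0.0,0.0,0.006,0,255]],
])

```text
time: 13.25
position: [0.5221, -0.1061, 0.1354]
tool_rot: [-3.137, -0.171, -0.001]
ft_force: [-1.5, 0.9, 4.7]
grip_width: 0.004
```

Request:
drive_tool([
  [[0.0,0.0,0.004,0,255],[0.0,0.0,0.006,0,255],[0.0,0.0,0.006,0,255]],
])

```text
time: 13.62
position: [0.5223, -0.106, 0.1348]
tool_rot: [-3.136, -0.171, -0.002]
ft_force: [-3.8, 0.8, 12.2]
grip_width: 0.01
```

Request:
drive_tool([
  [[0.0,0.0,0.004,0,255],[0.0,0.0,0.006,0,255],[0.0,0.0,0.006,0,255]],
])

```text
time: 14.0
position: [0.5226, -0.1059, 0.1341]
tool_rot: [-3.135, -0.171, -0.003]
ft_force: [-6.1, 1.3, 19.9]
grip_width: 0.004
```

Request:
drive_tool([
  [[0.0,0.0,-0.1,0,255],[0.0,0.0,-0.25,0,255],[0.1,0.1,-0.4,0,255],[0.22,0.25,-0.55,0,255],[0.22,0.28,-0.58,0,255],[0.22,0.28,-0.58,0,255]],
])

```text
time: 14.75
position: [0.5971, -0.1841, 0.3056]
tool_rot: [3.135, 0.167, 0.002]
ft_force: [0.4, -0.3, 0.5]
grip_width: 0.007
```

```bash
python3 - <<'E'
from h import *
from bench import ctrl
go([-.068,.062,.185])
for n in ("side","wrist"):
    d=ctrl.get_image(n);pickle.dump(d,open(n+"8.pkl","wb"));cv2.imwrite(f"pics/{n}8.png",cv2.resize(d["img"][150:300,170:370] if n=="side" else d["img"],(800,600),interpolation=cv2.INTER_CUBIC))
E
```

```text
now local -0.001 -0.1317 tip 0.29161731938139435 F [ 0.4 -0.3  0.5] t 14.75
shift [-0.2258 -0.6457  0.354 ] spin -0.0009 rows 3.697105042956768 0.01567718777146753
```

View pics/side8.png

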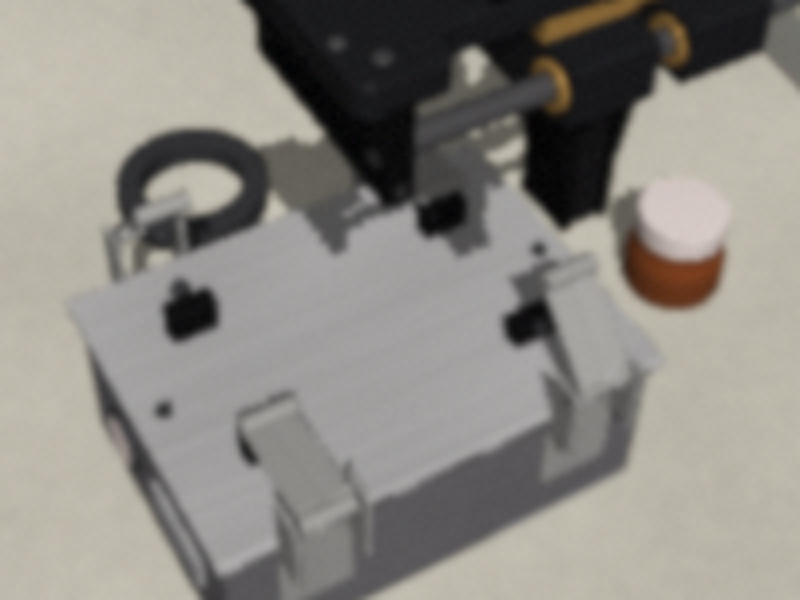

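View pics/wrist8.png

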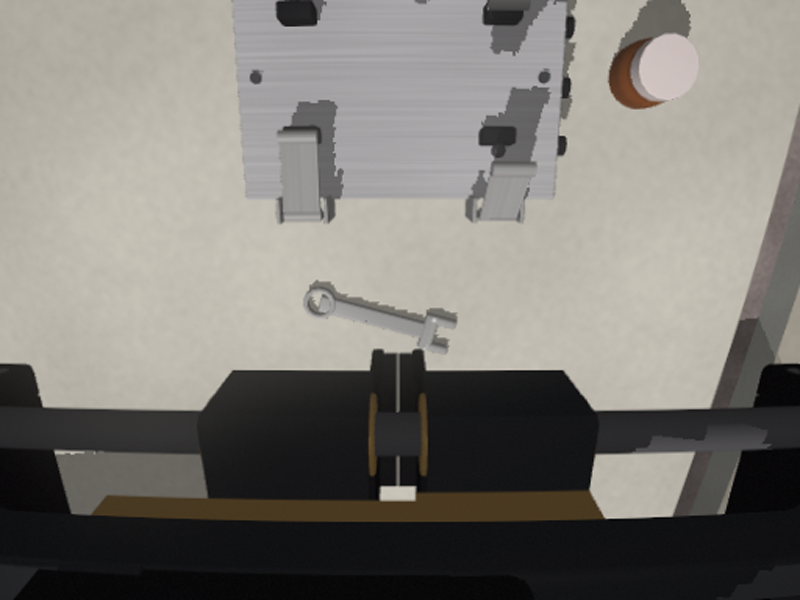

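```bash
python3 - <<'E'
from h import *
w=pickle.load(open("wrist8.pkl","rb"));s=pickle.load(open("side8.pkl","rb"));p=np.load("box.npy")
for n in ("side","wrist"):
    d=pickle.load(open(n+"8.pkl","rb"))["img"]
    c=d[235:275,215:275] if n=="side" else d[70:155,165:225]
    cv2.imwrite(f"pics/{n}8c.png",cv2.resize(c,None,fx=10 if n=="side" else 7,fy=10 if n=="side" else 7,interpolation=cv2.INTER_CUBIC))
for n,uw,us in (("c",(299,136),(268,410)),("b",(515,171),(574,270)),("blk b",(497,127),(522,310))):
    uw=np.array(uw)*.64;us=np.array(us)/4+[170,150]
    r=least_squares(lambda X:np.r_[proj(w,X)[0]-uw,proj(s,X)[0]-us],[.58,-.05,.15]);X=r.x
    c,sn=np.cos(p[2]),np.sin(p[2]);dd=X[:2]-p[:2];print(n,X,"local",c*dd[0]+sn*dd[1],-sn*dd[0]+c*dd[1],r.fun.round(1))
E
```

```text
c [ 0.52176174 -0.10059762  0.12020455] local -0.06668087398469864 -0.04046751513508538 [-0.5 -0.3  1.   0.2]
b [ 0.65882153 -0.10738341  0.15621752] local 0.06881743767010354 -0.06218479916554447 [-0.1 -0.1  0.2 -0. ]
blk b [ 0.65375494 -0.07973343  0.10356254] local 0.06680159059203486 -0.0341468269224757 [-0.3 -0.2  0.7 -0.1]
```

View pics/side8c.png

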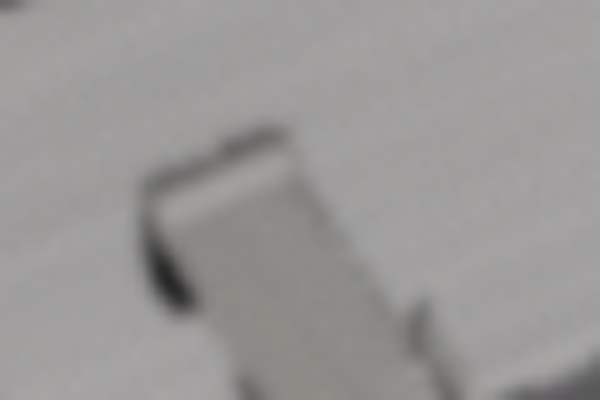

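View pics/wrist8c.png

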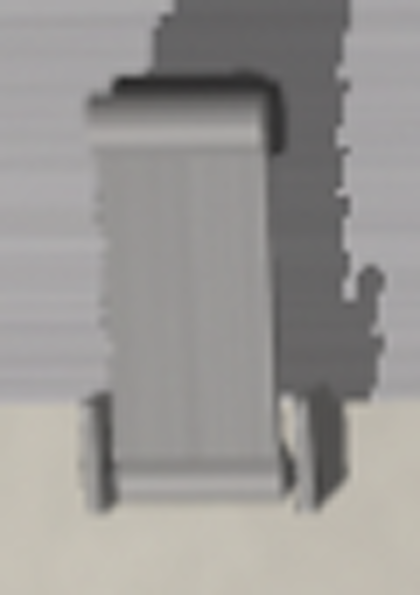

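```bash
python3 - <<'E'
from h import *
go([.0685,-.064,.18])
E
```

```text
now local -0.0017 -0.129 tip 0.2897965157127492 F [-0.2  0.9  0.5] t 14.85
shift [ 0.2345 -0.2161  0.3659] spin 0.0 rows 2.329768794633006 2.675725177109728e-05
```

Request:
drive_tool([
  [[0.12,-0.1,0.15,0,255],[0.234,-0.216,0.3,0,255],[0.234,-0.216,0.365,0,255],[0.234,-0.216,0.365,0,255],[0.234,-0.216,0.365,0,255]],
])

```text
time: 15.48
position: [0.659, -0.1108, 0.1965]
tool_rot: [3.137, 0.17, 0.001]
ft_force: [-0.9, -0.9, 0.5]
grip_width: 0.008
```

```bash
python3 - <<'E'
from h import *
go([.0685,-.062,.156])
E
```

```text
now local 0.0686 -0.0656 tip 0.182491913353564 F [-0.9 -0.9  0.5] t 15.475
shift [-0.0005 -0.012   0.0883] spin -0.0003 rows 0.42778346465054556 0.005660990645721514
```

Request:
drive_tool([
  [[0.0,-0.004,0.05,0,255],[0.0,-0.008,0.072,0,255],[0.0,-0.013,0.082,0,255],[0.0,-0.018,0.091,0,255],[0.0,-0.026,0.1,0,255],[0.0,-0.033,0.108,0,255]],
])

```text
time: 16.23
position: [0.6585, -0.0993, 0.1635]
tool_rot: [-3.136, -0.173, -0.001]
ft_force: [-1.9, 4.1, 3.2]
grip_width: 0.009
```

Request:
drive_tool([
  [[0.0,-0.007,0.008,0,255],[0.0,-0.014,0.016,0,255],[0.0,-0.019,0.024,0,255],[0.0,-0.024,0.032,0,255],[0.0,-0.024,0.032,0,255]],
])

```text
time: 16.85
position: [0.6572, -0.0938, 0.1529]
tool_rot: [3.136, 0.171, -0.001]
ft_force: [0.8, -0.9, 0.3]
grip_width: 0.004
```

Request:
drive_tool([
  [[0.0,-0.003,0.006,0,255],[0.0,-0.005,0.012,0,255],[0.0,-0.005,0.012,0,255]],
])

```text
time: 17.23
position: [0.657, -0.092, 0.1495]
tool_rot: [3.137, 0.171, -0.001]
ft_force: [0.3, 1.1, 0.2]
grip_width: 0.003
```

Request:
drive_tool([
  [[0.0,-0.003,0.006,0,255],[0.0,-0.005,0.01,0,255],[0.0,-0.005,0.01,0,255]],
])

```text
time: 17.6
position: [0.6571, -0.0901, 0.1467]
tool_rot: [-3.137, -0.171, 0.0]
ft_force: [-0.2, -0.4, -0.1]
grip_width: 0.004
```

```bash
python3 - <<'E'
from h import *
from bench import ctrl
go([.0685,-.042,.12])
for n in ("side",):
    d=ctrl.get_image(n);cv2.imwrite(f"pics/{n}9.png",cv2.resize(d["img"][150:300,170:370] if n=="side" else d["img"],(800,600),interpolation=cv2.INTER_CUBIC))
E
```

```text
now local 0.069 -0.0448 tip 0.13274453757804455 F [-0.2 -0.4 -0.1] t 17.6
shift [-0.0017 -0.0095  0.0425] spin -0.0001 rows 0.20910548443659993 0.0014006496626576036
```

View pics/side9.png

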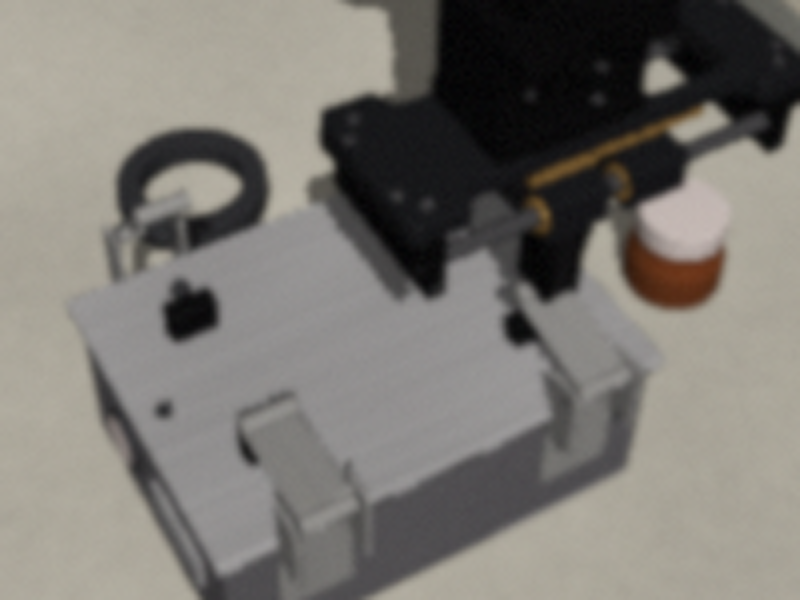

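Request:
drive_tool([
  [[0.0,-0.001,0.004,0,255],[0.0,-0.002,0.008,0,255],[0.0,-0.002,0.008,0,255]],
])

```text
time: 18.02
position: [0.6572, -0.0894, 0.1447]
tool_rot: [-3.137, -0.172, -0.0]
ft_force: [-0.7, 0.0, 2.8]
grip_width: 0.004
```

Request:
drive_tool([
  [[0.0,-0.001,0.004,0,255],[0.0,-0.002,0.008,0,255],[0.0,-0.002,0.008,0,255]],
])

```text
time: 18.4
position: [0.6572, -0.0889, 0.143]
tool_rot: [-3.136, -0.172, -0.001]
ft_force: [-1.6, 1.7, 6.5]
grip_width: 0.008
```

Request:
drive_tool([
  [[0.0,-0.001,0.004,0,255],[0.0,-0.002,0.008,0,255],[0.0,-0.002,0.008,0,255]],
])

```text
time: 18.77
position: [0.6573, -0.0883, 0.1412]
tool_rot: [-3.136, -0.172, -0.002]
ft_force: [-2.7, 0.9, 8.6]
grip_width: 0.002
```

Request:
drive_tool([
  [[0.0,0.0,0.004,0,255],[0.0,0.0,0.006,0,255],[0.0,0.0,0.006,0,255]],
])

```text
time: 19.15
position: [0.6572, -0.0878, 0.1389]
tool_rot: [-3.136, -0.172, -0.001]
ft_force: [-1.3, 1.7, 6.2]
grip_width: 0.006
```

Request:
drive_tool([
  [[0.0,0.0,0.004,0,255],[0.0,0.0,0.006,0,255],[0.0,0.0,0.006,0,255]],
])

```text
time: 19.52
position: [0.6571, -0.0874, 0.1367]
tool_rot: [-3.135, -0.172, -0.001]
ft_force: [-1.7, 2.3, 4.2]
grip_width: 0.007
```

Request:
drive_tool([
  [[0.0,0.0,0.004,0,255],[0.0,0.0,0.006,0,255],[0.0,0.0,0.006,0,255]],
])

```text
time: 19.9
position: [0.6568, -0.089, 0.1336]
tool_rot: [3.136, 0.171, -0.001]
ft_force: [0.1, 0.2, 0.1]
grip_width: 0.002
```

Request:
drive_tool([
  [[0.0,0.0,0.004,0,255],[0.0,0.0,0.006,0,255],[0.0,0.0,0.006,0,255]],
])

```text
time: 20.27
position: [0.6567, -0.0888, 0.1322]
tool_rot: [3.137, 0.171, -0.001]
ft_force: [-0.3, -0.1, -0.7]
grip_width: 0.007
```

Request:
drive_tool([
  [[0.0,0.0,0.004,0,255],[0.0,0.0,0.006,0,255],[0.0,0.0,0.006,0,255]],
])

```text
time: 20.65
position: [0.657, -0.0888, 0.1316]
tool_rot: [-3.137, -0.171, -0.001]
ft_force: [-1.7, -0.4, 5.4]
grip_width: 0.006
```

Request:
drive_tool([
  [[0.0,0.0,0.003,0,255],[0.0,0.0,0.005,0,255],[0.0,0.0,0.005,0,255]],
])

```text
time: 21.02
position: [0.6571, -0.0887, 0.1312]
tool_rot: [-3.137, -0.171, -0.002]
ft_force: [-4.3, 0.4, 10.4]
grip_width: 0.005
```

Request:
drive_tool([
  [[0.0,0.0,-0.1,0,255],[0.0,0.0,-0.25,0,255],[-0.1,-0.1,-0.4,0,255],[-0.2,-0.22,-0.53,0,255],[-0.23,-0.28,-0.6,0,255],[-0.23,-0.28,-0.6,0,255]],
])

```text
time: 21.78
position: [0.5797, -0.0107, 0.3111]
tool_rot: [-3.135, -0.177, -0.007]
ft_force: [0.4, 0.7, -0.4]
grip_width: 0.002
```

```bash
python3 - <<'E'
from h import *
from bench import ctrl
for n in ("side","wrist"):
    d=ctrl.get_image(n);pickle.dump(d,open(n+"10.pkl","wb"));cv2.imwrite(f"pics/{n}10.png",cv2.resize(d["img"][150:300,170:370] if n=="side" else d["img"],(800,600),interpolation=cv2.INTER_CUBIC))
go([-.068,.062,.18])
E
```

```text
now local -0.0 0.0402 tip 0.2943583420154085 F [-0.1  0.   0.7] t 21.875
shift [-0.2264 -0.0727  0.3813] spin -0.0002 rows 2.1567762890900437 0.003515272435959269
```

View pics/side10.png

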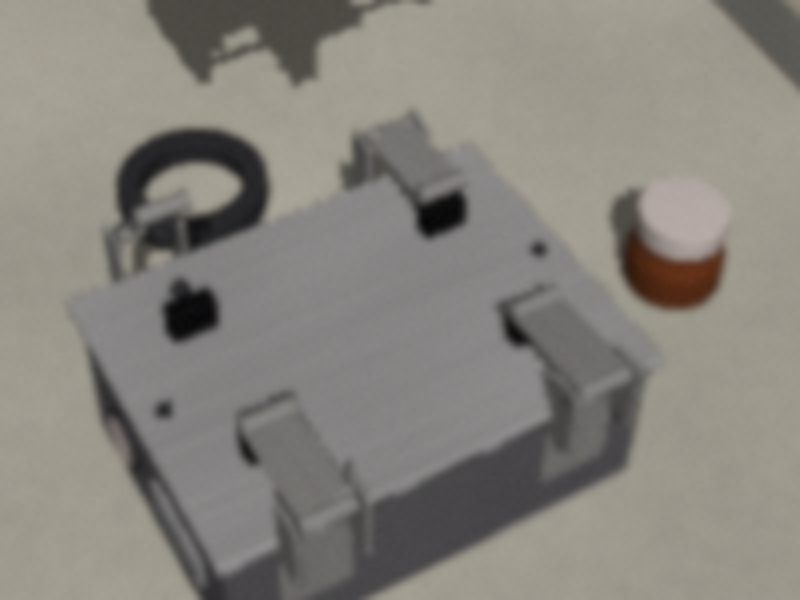

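View pics/wrist10.png

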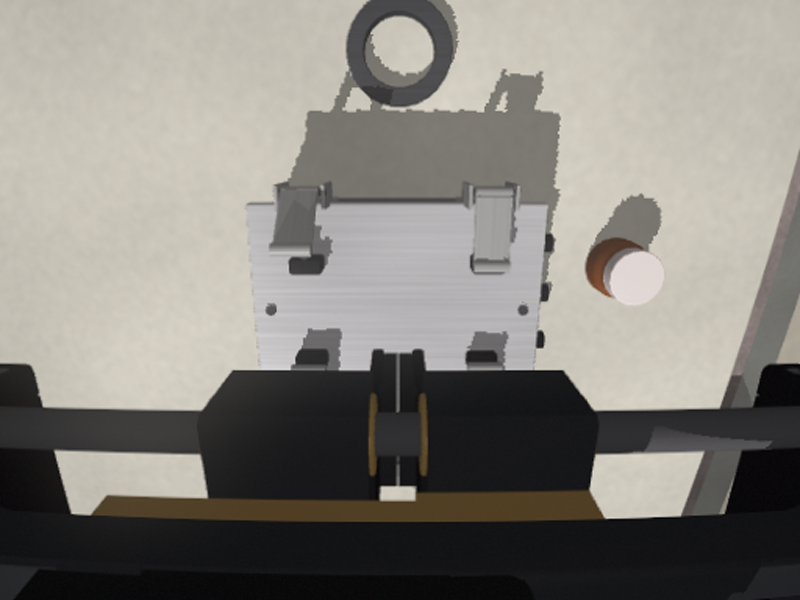

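Request:
drive_tool([
  [[-0.12,-0.035,0.15,0,255],[-0.226,-0.07,0.3,0,255],[-0.226,-0.07,0.38,0,255],[-0.226,-0.07,0.38,0,255],[-0.226,-0.07,0.38,0,255]],
])

```text
time: 22.5
position: [0.5104, 0.0, 0.1956]
tool_rot: [3.136, 0.169, 0.001]
ft_force: [0.5, -0.6, 0.7]
grip_width: 0.005
```

```bash
python3 - <<'E'
from h import *
go([-.068,.059,.154])
E
```

```text
now local -0.067 0.0608 tip 0.18158215156220536 F [ 0.5 -0.6  0.7] t 22.5
shift [-0.0035  0.0058  0.0919] spin -0.0006 rows 0.44253927388628 0.010894318864844384
```

Request:
drive_tool([
  [[-0.003,0.003,0.055,0,255],[-0.003,0.006,0.078,0,255],[-0.003,0.011,0.087,0,255],[-0.003,0.016,0.096,0,255],[-0.003,0.022,0.105,0,255]],
])

```text
time: 23.12
position: [0.5099, -0.0076, 0.1646]
tool_rot: [3.135, 0.169, 0.002]
ft_force: [-0.7, -3.4, 4.5]
grip_width: 0.006
```

Request:
drive_tool([
  [[0.0,0.006,0.008,0,255],[0.0,0.012,0.016,0,255],[0.0,0.017,0.024,0,255],[0.0,0.021,0.032,0,255],[0.0,0.021,0.032,0,255]],
])

```text
time: 23.75
position: [0.5096, -0.0114, 0.1535]
tool_rot: [-3.136, -0.172, 0.002]
ft_force: [0.1, -1.2, 0.2]
grip_width: 0.005
```

Request:
drive_tool([
  [[0.0,0.003,0.006,0,255],[0.0,0.005,0.011,0,255],[0.0,0.005,0.011,0,255]],
])

```text
time: 24.12
position: [0.5099, -0.0132, 0.1504]
tool_rot: [-3.137, -0.172, 0.001]
ft_force: [-0.3, 0.1, 0.3]
grip_width: 0.007
```

```bash
python3 - <<'E'
from h import *
go([-.068,.045,.135])
E
```

```text
now local -0.0689 0.0477 tip 0.1364380237337804 F [-0.3  0.1  0.3] t 24.125
shift [0.003  0.0089 0.0048] spin -0.0001 rows 0.05073937250540848 0.0010149738005659147
```

Request:
drive_tool([
  [[0.0,0.002,0.004,0,255],[0.0,0.004,0.008,0,255],[0.0,0.004,0.008,0,255]],
])

```text
time: 24.5
position: [0.5103, -0.0142, 0.1485]
tool_rot: [-3.136, -0.172, -0.0]
ft_force: [-1.2, 1.2, 1.5]
grip_width: 0.0
```

Request:
drive_tool([
  [[0.0,0.002,0.004,0,255],[0.0,0.003,0.008,0,255],[0.0,0.003,0.008,0,255]],
])

```text
time: 24.88
position: [0.5106, -0.0149, 0.1467]
tool_rot: [-3.136, -0.172, -0.001]
ft_force: [-2.8, 3.7, 6.9]
grip_width: 0.004
```

Request:
drive_tool([
  [[0.0,0.001,0.004,0,255],[0.0,0.002,0.008,0,255],[0.0,0.002,0.008,0,255]],
])

```text
time: 25.25
position: [0.5107, -0.0156, 0.1445]
tool_rot: [-3.136, -0.172, -0.001]
ft_force: [-2.4, 1.5, 6.8]
grip_width: 0.003
```

Request:
drive_tool([
  [[0.0,0.0,0.004,0,255],[0.0,0.0,0.006,0,255],[0.0,0.0,0.006,0,255]],
])

```text
time: 25.62
position: [0.5106, -0.0164, 0.142]
tool_rot: [3.137, 0.171, 0.001]
ft_force: [-2.3, -0.5, 4.1]
grip_width: 0.004
```

Request:
drive_tool([
  [[0.0,0.0,0.004,0,255],[0.0,0.0,0.006,0,255],[0.0,0.0,0.006,0,255]],
])

```text
time: 26.0
position: [0.5105, -0.0164, 0.1396]
tool_rot: [3.137, 0.171, 0.0]
ft_force: [-0.1, 0.5, -0.0]
grip_width: 0.007
```

Request:
drive_tool([
  [[0.0,0.0,0.004,0,255],[0.0,0.0,0.006,0,255],[0.0,0.0,0.006,0,255]],
])

```text
time: 26.38
position: [0.5103, -0.0159, 0.1379]
tool_rot: [-3.137, -0.172, 0.001]
ft_force: [0.1, -1.3, -0.4]
grip_width: 0.008
```

Request:
drive_tool([
  [[0.0,0.0,0.003,0,255],[0.0,0.0,0.005,0,255],[0.0,0.0,0.005,0,255]],
])

```text
time: 26.75
position: [0.5105, -0.0161, 0.1367]
tool_rot: [-3.137, -0.171, -0.0]
ft_force: [0.0, -0.6, 0.5]
grip_width: 0.002
```

Request:
drive_tool([
  [[0.0,0.0,0.003,0,255],[0.0,0.0,0.005,0,255],[0.0,0.0,0.005,0,255]],
])

```text
time: 27.12
position: [0.5107, -0.0161, 0.1361]
tool_rot: [-3.136, -0.171, -0.001]
ft_force: [-2.6, 0.5, 7.2]
grip_width: 0.006
```

Request:
drive_tool([
  [[0.0,0.0,0.003,0,255],[0.0,0.0,0.005,0,255],[0.0,0.0,0.005,0,255]],
])

```text
time: 27.5
position: [0.5109, -0.0161, 0.1357]
tool_rot: [-3.136, -0.171, -0.001]
ft_force: [-4.4, -0.1, 13.6]
grip_width: 0.006
```

Request:
drive_tool([
  [[0.0,0.0,-0.1,0,255],[0.0,0.0,-0.25,0,255],[0.1,0.0,-0.4,0,255],[0.2,0.0,-0.6,0,255],[0.23,0.0,-0.65,0,255],[0.23,0.0,-0.65,0,255]],
])

```text
time: 28.25
position: [0.5802, -0.0085, 0.3295]
tool_rot: [3.136, 0.171, 0.004]
ft_force: [-0.4, 0.3, -0.9]
grip_width: 0.005
```

```bash
python3 - <<'E'
from h import *
from bench import ctrl
for n in ("side","wrist"):
    d=ctrl.get_image(n);pickle.dump(d,open(n+"11.pkl","wb"));cv2.imwrite(f"pics/{n}11.png",cv2.resize(d["img"][150:300,170:370] if n=="side" else d["img"],(800,600),interpolation=cv2.INTER_CUBIC))
print(ctrl.get_state()["ft_force"])
E
```

```text
[ 0.66549717 -0.04097943  0.2113239 ]
```

View pics/side11.png

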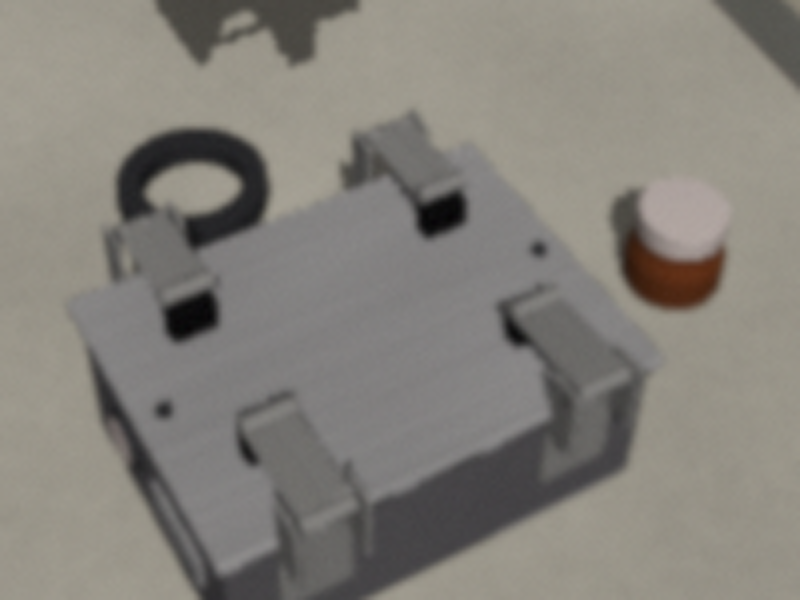

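View pics/wrist11.png

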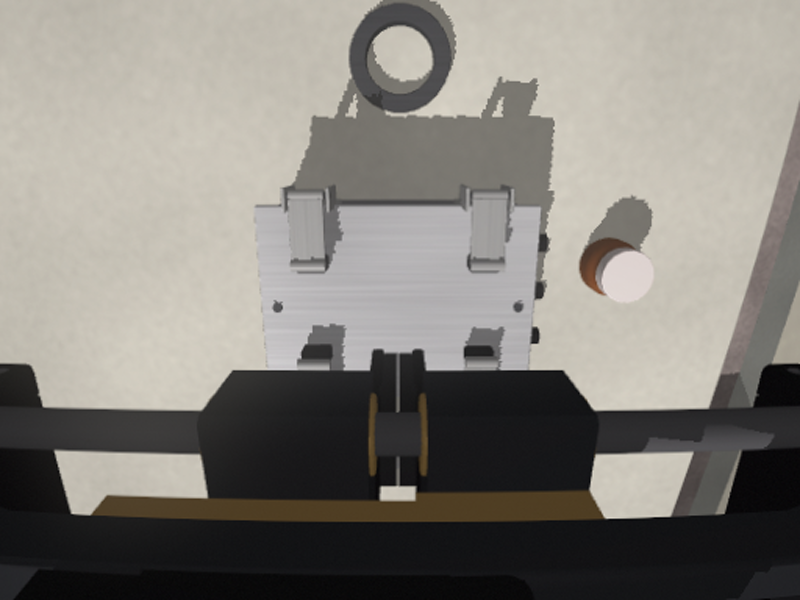

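All four clips lie flat on the cover, with lips in side11 at about (438,185), (190,283), (268,410) and (530,305). The arm is clear and the bystanders have not moved. I'm handing the job in now.

```bash
python3 -c "
from bench import ctrl
print(ctrl.get_state()['time'],ctrl.close_job())"
```

```text
the job is handed in; nothing more can be done
28.35 None
```

All four clips are down, and the job was handed in at 28.4 s. I pressed them in the order a, c, b, d, so each opposite pair was closed in turn, using the closed fingertips on each lip.

**Snap checks:** on every clip I felt the catch push back, then the force fell to about 0, and pressing further met a stiff stop. The lips stopped at these heights above the bench:

| Clip | Lip height at the stop (mm) | Force at the stop (N) |
|---|---|---|
| a | 121 | 14 |
| c | 120 | 20 |
| b | 117 | 10 |
| d | 122 | 14 |

**Force limit:** the highest reading was 20 N vertical (about 21 N in total), on clip c. I pressed it harder than I intended. Forces are only reported at the end of each move, so a short peak in between could have gone unseen.

**One odd reading:** clip c's catch resisted over a shorter travel than the others. It held firm at 20 N, though, and a two-camera check put its lip at about 120 mm, which matches the stop.

**Final pictures:** all four clips lie flat, the arm is about 0.2 m above the cover and touching nothing, and the ring and jar look unmoved. The wrench was out of the last view; it looked unmoved after clip c, and I did no work near it after that. I judged all three by eye rather than re-measuring them.

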